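# Present a specimen slide label end up

### The job

Lift the lid of the grey specimen case all the way back until it rests open on its stop, then pick up the channel slide lying inside. Find its frosted label end by the small cut corner and finish holding the slide in the gripper by its middle or its other end (fingers clear of the label end), at least 15 cm above the bench, with the label end tipped up at 45 degrees or more and the label face not turned underneath. The program ends while still holding it there, still; the lid stays open and the bottle, jar and tube rack are left where they stand.

Things in the scene. Friction and masses are not known exactly. Their poses are not given: they have to be found in the camera images.
- case: shallow grey sheet-metal specimen case fixed to the bench, 150 (x) x 200 (y) x 50 mm high, walls 5 mm, with a flat black rubber insert inside whose top is 30 mm above the bench; origin under the centre of its underside, +x towards the hinge (far side), -x the front, z up
- lid (a joint): angle of the case's lid: 0 shut, grows as the lid opens upward and back, 1.9 rad on its stop (leaning 19 degrees back past upright). Nearly free hinge: let go before upright the lid falls shut, let go past upright it falls open onto its stop. Lid plate 150 x 200 x 6 mm, 0.2 kg
- lid_bar (a point): middle of the lid's steel pull bar, a round bar 10 mm thick and 100 mm long parallel to the hinge, carried on two arms in the plane of the lid, 45 mm in front of the lid's front edge; about 54 mm above the bench when shut, 195 mm from the hinge axis; x points from bar to hinge, y along the bar, z out of the lid's top
- lid_hinge (a point): middle of the lid's hinge axis (the axis is the case's y) at the far top edge of the case, 75 mm behind the case's centre and 50.5 mm above the bench
- slide_center (a point): centre (half-way up) of the loose channel slide: flat grey-green glassy plate with six small dark wells in the middle, 76 (x) x 26 (y) x 8 mm (z), 30 g, lying label face up on the insert at any yaw. Its two ends carry pale matt strips 16 mm long that look alike; the frosted label end is +x, the one with an 8 x 8 mm square notch cut out of its corner (at +x, +y); z is out of the label face
- slide_label (a point): centre of the frosted label strip on the top face, 30 mm from the slide's centre towards the notched end; the strip covers the last 16 mm of the slide
- bottle: bystander: amber reagent bottle, 60 mm across, 130 mm high, standing loose; origin under its base
- jar: bystander: small specimen jar with a lid, 56 mm across, 65 mm high, standing loose; origin under its base
- rack: bystander: black tube rack with capped tubes, 130 x 60 mm and 81 mm high, standing loose; origin under its base
- slide: the slide again, given at the point under the centre of its underside; same axes as slide_center

How it is judged:
On the way, in this order (a step that is already met when the one before it is completed fails the run):
1. the lid is fully open on its stop, the slide still in the case (value of joint lid above 1.8 rad and height (world z) of slide_center below 0.05 m), for 0.3 s.
2. the slide is lifted out of the case in the fingers (contact force between the fingers and slide above 0.5 N and contact force between slide and case below 0.05 N and height (world z) of slide_center above 0.08 m), for 0.2 s.
At the end, for the whole second after the job is handed in: Slide held still in the fingers, clear of case and bottle, centre over 14 cm above the bench, notched label end up at least 35 degrees, label face not turned under (10 degrees past vertical allowed), grasp point at most 14 mm from its centre towards the label end, lid open beyond 1.8 rad (value of joint lid above 1.8 rad and contact force between the fingers and slide above 0.5 N and contact force between slide and case below 0.05 N and contact force between slide and bottle below 0.05 N and height (world z) of slide_center above 0.14 m and angle between slide_center's own x axis and vertical below 0.95 rad and angle between slide_center's own z axis and vertical below 1.75 rad and x of the grasp point in the frame of slide_center below 0.014 m and linear speed of slide below 0.03 m/s); the arm keeps its last pose, push and grip.
It fails at once if a bystander is shifted by over 3 cm or tipped ((distance of bottle from where it was at the start of the episode above 0.03 m or angle between bottle's own z axis and vertical above 0.35 rad) or (distance of jar from where it was at the start of the episode above 0.03 m or angle between jar's own z axis and vertical above 0.35 rad) or (distance of rack from where it was at the start of the episode above 0.03 m or angle between rack's own z axis and vertical above 0.35 rad)).
It also fails if it takes over 54 s, if anything falls off the work surface, if the arm or the gripper's body presses on something with over 40 N, if the wrist force passes 120 N, or if a joint passes its speed limit or range.

### The arm

A 6-joint arm with a two-finger parallel gripper is mounted at the origin on the work surface. World frame = base frame: x ahead of the robot, y to its left, z up, the work surface at z = 0. Lengths are in m, angles in rad, forces in N, time in s.
With the tool pointing down it reaches from about 0.35 to 0.975 m from the base axis. Payload 7.1 kg.
Tool frame: the origin (TCP) lies midway between the tips of the shut fingers; the grasp point (between the pads) lies 19 mm behind it (ctrl.grasp_offset is the distance from the TCP to the grasp point, in m); z points along the fingers, y is the line along which they close (so a half turn about z gives the same grasp; the last joint's range is limited). The gripper opens to 88 mm and grips with 3 to 60 N. Pads are 20 mm wide; open, the fingers measure 115 mm over their backs; the gripper's body (75 mm by 178 mm) begins 61 mm behind the grasp point.
Start: joints at [1.127, 0.423, 1.63, -0, 1.089, -0.019], TCP at [0.258, 0.569, 0.223] pointing down, gripper open.
Joint ranges: [-3, 3], [-0.9, 2.11], [0.09, 2.58], [-1.31, 4.45], [0.11, 2.69], [-2.54, 2.54]. Speed limits (rad/s): [2.39, 2.39, 3.01, 3.14, 3.14, 3.14].

### API

Orientations are given as a unit quaternion [w, x, y, z].
In Python, from bench import ctrl, get_image gives the robot as it stands.
- The arm moves only by the shell command python3 -m jog 'ROWS' [FORCE]. ROWS is JSON, a list that holds one entry, the list of rows, each a list of 7 numbers: the shift along the tool's x, y, z as a fraction of full scale, then the turn, a rotation vector about the tool's x, y, z as a fraction of full scale, then the opening, from -1 (shut) to 1 (fully open). In form: [[[dx, dy, dz, rx, ry, rz, claw], ...]]. A call has 1 to 8 rows; each row is the pose to reach, as a shift and turn from the pose commanded when the call began, along the tool's axes at that moment; what a row does not reach only later rows make up. Full scale, the value 1, is 0.3 m for a shift and pi/2 rad for a turn. A row lasts 1/10 s, in which the tool goes at most 50 mm and 8.59 degrees, less where a joint would pass 70% of its speed; a pose out of reach is approached as far as the arm can. A call with a number of a shift or a turn outside -1 to 1 is refused whole. A call with a gripper value outside its range is refused whole. The fingers move at their own pace and stop on an object; FORCE is the grip in N (left out, the last holds). Time passes only in rows, so rows that repeat a pose let the fingers close. It gives the time, the measured TCP pose, the force, the opening and the grip force at its end, in the units of the state.
- ctrl.read_state(): the state, without advancing time (a new reading comes with each control period).
- get_image(name): name is "side" or "top"; returns a dict with "frame" (480x640x3 uint8, blue, green, red), "K" (3x3 intrinsics, pixels), "dist_coeffs" ([k1, k2, p1, p2, k3] as OpenCV has them; the pictures are not rectified), "view" (4x4, takes a point from world to camera coordinates). Camera axes: x right, y down, z forward; pixel columns grow to the right and rows downward; lengths in m; the calibration is good to about 2 mm. A picture is of the moment at which its call begins. There is no depth.
- ctrl.sign_off(): hands the job in; it is judged then, once.
The state is a dict: "time": time; "joint_pos": joint angles; "joint_velocities": joint speeds; "tau": joint torques, N m; "tcp_pos": TCP position; "eef_rot": TCP orientation; "force": force on the tool from outside, world axes, zero at the start; "moment": the same for the moment, N m; "gripper_width": finger opening in m; "grasp_force": force on a finger pad.
Only numpy, scipy, OpenCV 4.12 (cv2) and the standard library are available. Lean on these libraries where they do the work, as an engineer would, in place of code of your own. Each camera call takes 0.05 s, during which the arm holds its last target. There are 200 camera calls.

## Working session

There is one attempt and no reset: what is moved stays moved. The work goes in short steps, Python scripts to look and compute and a shell command to move; the robot and the scene stay as the last step left them, time stands still between calls to the robot, and variables do not carry over. Pictures are saved under pics/ and viewed, at most 10 in all, crops included, and the job is handed in when it is done.

```bash
ls; mkdir -p pics; cat > h.py <<'E'
import numpy as np, cv2
from bench import ctrl, get_image
from scipy.spatial.transform import Rotation as R
def shot(n,name):
    im=get_image(n); cv2.imwrite('pics/'+name+'.png',im['frame'])
    np.savez('pics/'+name+'.npz',**{k:np.array(v) for k,v in im.items()}); return im
def load(name): return dict(np.load('pics/'+name+'.npz'))
def ray(im,px):
    p=cv2.undistortPoints(np.array(px,float).reshape(-1,1,2),im['K'],im['dist_coeffs']).reshape(-1,2)
    V=im['view']; d=np.c_[p,np.ones(len(p))]@V[:3,:3]; return -V[:3,:3].T@V[:3,3],d
def plane(im,px,z):
    o,d=ray(im,px); return o+d*((z-o[2])/d[:,2])[:,None]
def proj(im,P):
    V=im['view']; return cv2.projectPoints(np.array(P,float).reshape(-1,1,3),cv2.Rodrigues(V[:3,:3])[0],V[:3,3],im['K'],im['dist_coeffs'])[0].reshape(-1,2)
def tool(): 
    s=ctrl.read_state(); q=s['eef_rot']; return np.array(s['tcp_pos']),R.from_quat([q[1],q[2],q[3],q[0]]),s
def rel(target):  # shift in tool axes, fraction
    p,r,s=tool(); return r.inv().apply(np.array(target)-p)/0.3
E
python3 - <<'E'
from h import *
for n in('side','top'):
    i=shot(n,n+'0'); print(n,-i['view'][:3,:3].T@i['view'][:3,3],i['view'][2,:3])
p,r,s=tool();print(s['tcp_pos'],r.as_matrix().round(3),s['force'],s['gripper_width'])
E
```

```text
pics
side [ 0.20080443 -0.3716454   0.52145166] [ 0.51259303  0.55687541 -0.65355808]
top [0.45555786 0.0252039  1.08806822] [ 0.07347239  0.03125193 -0.99680747]
[0.2573581  0.56902753 0.22197202] [[-0.911  0.412 -0.001]
 [ 0.412  0.911 -0.001]
 [ 0.    -0.001 -1.   ]] [-0.14286764 -0.04455591 -0.36134534] 0.08831481557634152
```

View pics/top0.png

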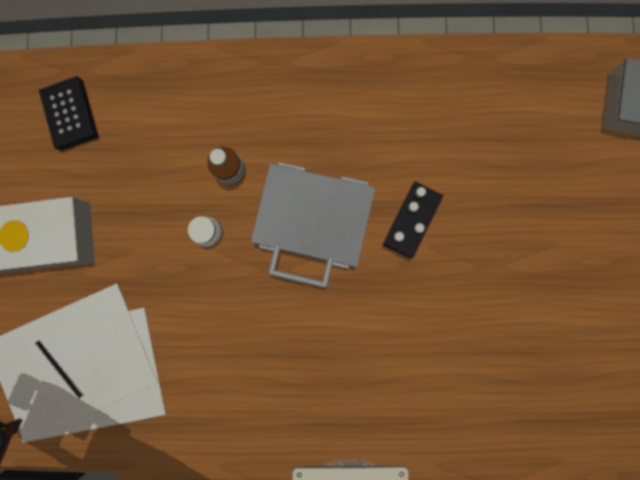

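View pics/side0.png

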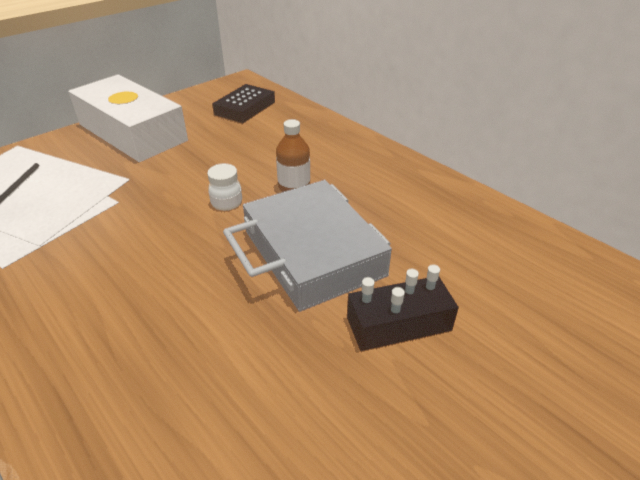

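The top view shows the shut case with lid corners about (270,166), (374,185), (354,267) and (253,247). The bar runs from (270,274) to (326,286). The jar (204,231) and bottle (225,165) are to its left, and the rack (413,220) is to its right.

```bash
python3 - <<'E'
from h import *
t=load('top0');s=load('side0')
c=plane(t,[(270,166),(374,185),(354,267),(253,247)],.056); print(c.round(3)); 
print([np.linalg.norm(c[i]-c[(i+1)%4]).round(3) for i in range(4)])
b=plane(t,[(271,274),(326,286)],.057); print(b.round(3),b.mean(0))
bs=plane(s,[(227,233),(251,272)],.057); print('side',bs.round(3),bs.mean(0))
hx=(c[0]+c[1])/2-(c[2]+c[3])/2; hy=(c[0]+c[3])/2-(c[1]+c[2])/2
print(np.degrees([np.arctan2(hx[1],hx[0]),np.arctan2(-hy[0],hy[1])]), c.mean(0))
by=b[0]-b[1];print(np.degrees(np.arctan2(-by[0],by[1])))
print(plane(t,[(204,231)],.065),plane(t,[(217,157)],.13),plane(t,[(390,250),(414,184)],.06))
E
```

```text
[[ 0.673  0.141  0.056]
 [ 0.633 -0.05   0.056]
 [ 0.483 -0.011  0.056]
 [ 0.523  0.174  0.056]]
[np.float64(0.196), np.float64(0.155), np.float64(0.189), np.float64(0.154)]
[[0.473 0.141 0.057]
 [0.45  0.041 0.057]] [0.46114022 0.09085989 0.057     ]
side [[0.473 0.133 0.057]
 [0.451 0.042 0.057]] [0.46195842 0.08777383 0.057     ]
[-13.48586286 -11.82514831] [0.5780702  0.06357904 0.056     ]
-13.03911754844927
[[0.55290836 0.26277967 0.065     ]] [[0.67522592 0.22531341 0.13      ]] [[ 0.51305289 -0.07634706  0.06      ]
 [ 0.63335501 -0.12318736  0.06      ]]
```

```bash
python3 -c "
from h import *
print(rel([.461,.09,.15]))"
```

```text
[-1.27658618 -1.1747357   0.24144264]
```

```bash
R='' ; python3 -m jog '[[[-0.64,-0.59,0.1,0,0,0.44,-0.09],[-0.64,-0.59,0.1,0,0,0.44,-0.09],[-0.64,-0.59,0.1,0,0,0.44,-0.09],[-0.64,-0.59,0.1,0,0,0.44,-0.09],[-0.64,-0.59,0.1,0,0,0.44,-0.09],[-0.64,-0.59,0.1,0,0,0.44,-0.09],[-0.64,-0.59,0.1,0,0,0.44,-0.09]]]' 10
python3 -c "
from h import *
p,r,s=tool();print(rel([.461,.09,.14]),(r.inv()*R.from_matrix(np.array([[-.2215,.975,0],[.975,.2215,0],[0,0,-1.]]).T@np.diag([1,1,1]))).as_rotvec()/(np.pi/2))
M=np.c_[[-.2215,-.975,0],[.975,-.2215,0],[0,0,-1.]];print(np.linalg.det(M),(r.inv()*R.from_matrix(M)).as_rotvec()/(np.pi/2))"
```

```text
time: 0.8
tcp_pos: [0.3599, 0.3275, 0.1924]
eef_rot: [-0.0, 0.53, 0.848, -0.0]
force: [-0.7, 0.3, 0.3]
gripper_width: 0.0407
grasp_force: 0.0
[-0.85935191 -0.04300074  0.17489273] [-0.00056507  0.00016653  0.1459048 ]Traceback (most recent call last):
  File "<string>", line 4, in <module>
    M=np.c_[[-.2215,-.975,0],[.975,-.2215,0],[0,0,-1.]];print(np.linalg.det(M),(r.inv()*R.from_matrix(M)).as_rotvec()/(np.pi/2))
                                                                                        ~~~~~~~~~~~~~^^^
  File "scipy/spatial/transform/_rotation.pyx", line 1143, in scipy.spatial.transform._rotation.Rotation.from_matrix
ValueError: Non-positive determinant (left-handed or null coordinate frame) in rotation matrix 0: [[-0.2215  0.975   0.    ]
 [-0.975  -0.2215  0.    ]
 [ 0.      0.     -1.    ]].
```

```bash
python3 -m jog '[[[-0.86,-0.043,0.1,0,0,0.432,-0.09],[-0.86,-0.043,0.1,0,0,0.432,-0.09],[-0.86,-0.043,0.1,0,0,0.432,-0.09],[-0.86,-0.043,0.15,0,0,0.432,-0.09],[-0.86,-0.043,0.175,0,0,0.432,-0.09],[-0.86,-0.043,0.175,0,0,0.432,-0.09],[-0.86,-0.043,0.175,0,0,0.432,-0.09],[-0.86,-0.043,0.175,0,0,0.432,-0.09]]]'
python3 -c "
from h import *
M=np.c_[[.2215,.975,0],[.975,-.2215,0],[0,0,-1.]]
p,r,s=tool();print(p,rel([.461,.09,.037]),(r.inv()*R.from_matrix(M)).as_rotvec()/(np.pi/2),s['joint_pos'])
shot('side','side1')"
```

```text
time: 1.6
tcp_pos: [0.4615, 0.0929, 0.1403]
eef_rot: [-0.0, 0.781, 0.624, 0.0]
force: [-0.1, 0.4, -0.4]
gripper_width: 0.0398
grasp_force: 0.0
[0.46148262 0.09294005 0.14032553] [-0.01006197  0.00062445  0.34441406] [-6.14033508e-05 -2.74029928e-04  7.06510407e-04] [1.73168658e-01 3.25595175e-01 2.02461400e+00 6.10649509e-04
 7.91306522e-01 3.95017594e-01]
```

View pics/side1.png

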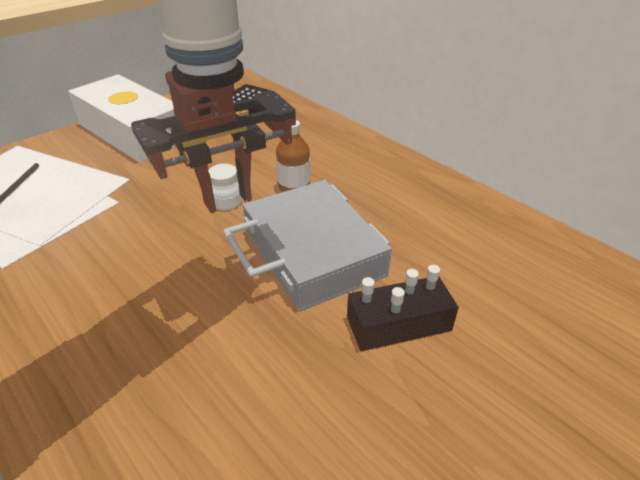

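The fingers are above the bar, straddling it across the case's x. I'll go down and grip.

```bash
python3 -m jog '[[[0,0,0.17,0,0,0,-0.09],[-0.01,0,0.3,0,0,0,-0.09],[-0.01,0,0.345,0,0,0,-0.09],[-0.01,0,0.345,0,0,0,-0.09],[-0.01,0,0.345,0,0,0,-1],[-0.01,0,0.345,0,0,0,-1],[-0.01,0,0.345,0,0,0,-1],[-0.01,0,0.345,0,0,0,-1]]]' 6
python3 - <<'E'
from h import *
p,r,s=tool();print(p,s['gripper_width'],s['grasp_force'],s['force'])
# arc rows: bar radius .195 (in-plane offset): hinge relative to the bar along tool +y
import math
g=p+np.array([0,0,.019]); z0=g[2]-.0505; 
phi0=math.atan2(z0,.195)
rad=math.hypot(z0,.195)
for a in np.linspace(0,1.85,17): print(round(a,2),round((.195-rad*math.cos(a+phi0))/.3,3),round(-(rad*math.sin(a+phi0)-z0)/.3,3))
E
```

```text
time: 2.45
tcp_pos: [0.4637, 0.0889, 0.0381]
eef_rot: [0.002, 0.781, 0.624, 0.003]
force: [10.7, -10.1, -1.3]
gripper_width: 0.012
grasp_force: 6.1
[0.46369268 0.08890664 0.03810054] 0.011951589820113268 6.0992467403411865 [ 10.6916195  -10.06300511  -1.32209562]
0.0 0.0 -0.0
0.12 0.007 -0.075
0.23 0.022 -0.148
0.35 0.046 -0.22
0.46 0.078 -0.288
0.58 0.118 -0.352
0.69 0.164 -0.411
0.81 0.217 -0.464
0.92 0.276 -0.51
1.04 0.34 -0.55
1.16 0.408 -0.582
1.27 0.48 -0.606
1.39 0.553 -0.621
1.5 0.628 -0.628
1.62 0.703 -0.626
1.73 0.778 -0.616
1.85 0.85 -0.597
```

```bash
python3 -m jog '[[[0,0.003,-0.037,0,0,0,-1],[0,0.007,-0.075,0,0,0,-1],[0,0.014,-0.112,0,0,0,-1],[0,0.022,-0.148,0,0,0,-1],[0,0.033,-0.184,0,0,0,-1],[0,0.046,-0.22,0,0,0,-1],[0,0.061,-0.254,0,0,0,-1],[0,0.078,-0.288,0,0,0,-1]]]'
```

```text
time: 3.25
tcp_pos: [0.4869, 0.083, 0.1248]
eef_rot: [0.002, 0.782, 0.624, 0.003]
force: [11.1, -5.3, -6.3]
gripper_width: 0.01
grasp_force: 6.0
```

```bash
python3 -m jog '[[[0,0.019,-0.032,0,0,0,-1],[0,0.04,-0.064,0,0,0,-1],[0,0.062,-0.094,0,0,0,-1],[0,0.086,-0.123,0,0,0,-1],[0,0.112,-0.15,0,0,0,-1],[0,0.139,-0.176,0,0,0,-1],[0,0.168,-0.2,0,0,0,-1],[0,0.198,-0.222,0,0,0,-1]]]'
python3 -m jog '[[[0,0.032,-0.021,0,0,0,-1],[0,0.064,-0.04,0,0,0,-1],[0,0.098,-0.057,0,0,0,-1],[0,0.132,-0.072,0,0,0,-1],[0,0.168,-0.085,0,0,0,-1],[0,0.204,-0.096,0,0,0,-1],[0,0.24,-0.105,0,0,0,-1],[0,0.277,-0.111,0,0,0,-1]]]'
```

```text
time: 4.05
tcp_pos: [0.5407, 0.07, 0.1903]
eef_rot: [-0.001, 0.782, 0.624, -0.001]
force: [-5.1, -2.6, 3.5]
gripper_width: 0.0101
grasp_force: 6.0
time: 4.85
tcp_pos: [0.6235, 0.0515, 0.2239]
eef_rot: [0.0, 0.782, 0.624, 0.0]
force: [-2.6, -3.1, 5.1]
gripper_width: 0.0099
grasp_force: 6.0
```

```bash
python3 -m jog '[[[0,0.037,-0.005,0,0,0,-1],[0,0.075,-0.007,0,0,0,-1],[0,0.112,-0.007,0,0,0,-1],[0,0.15,-0.005,0,0,0,-1],[0,0.187,-0.001,0,0,0,-1],[0,0.225,0.005,0,0,0,-1],[0,0.261,0.013,0,0,0,-1],[0,0.297,0.024,0,0,0,-1]]]'
python3 -m jog '[[[0,0,0,0,0,0,-1],[0,0,0,0,0,0,-0.1],[0,0,0,0,0,0,-0.1],[0,0,0,0,0,0,-0.1],[0,0.02,0,0,0,0,-0.1],[0,0.02,-0.15,0,0,0,-0.1],[0,-0.1,-0.3,0,0,0,-0.1],[0,-0.25,-0.3,0,0,0,-0.1]]]'
```

```text
time: 5.65
tcp_pos: [0.7105, 0.0316, 0.2156]
eef_rot: [0.0, 0.782, 0.624, 0.0]
force: [-0.1, -5.0, 3.4]
gripper_width: 0.0095
grasp_force: 6.1
time: 6.45
tcp_pos: [0.6399, 0.0488, 0.3108]
eef_rot: [0.003, 0.782, 0.623, 0.004]
force: [0.9, 0.6, 0.4]
gripper_width: 0.0395
grasp_force: 0.0
```

```bash
python3 -m jog '[[[0.1,-0.2,0,0,0,0,0.2],[0.2,-0.4,0,0,0,0,0.2],[0.3,-0.6,0,0,0,0,0.2],[0.4,-0.8,0,0,0,0,0.2],[0.5,-0.95,0,0,0,0,0.2],[0.5,-0.95,0,0,0,0,0.2],[0.5,-0.95,0,0,0,0,0.2],[0.5,-0.95,0,0,0,0,0.2]]]'
python3 - <<'E'
from h import *
t=shot('top','top2');s=shot('side','side2')
a=cv2.resize(t['frame'][150:300,230:400],None,fx=4,fy=4,interpolation=cv2.INTER_CUBIC); cv2.imwrite('pics/c2.png',a[:600])
print(a.shape)
E
```

```text
time: 7.25
tcp_pos: [0.3899, 0.26, 0.3062]
eef_rot: [-0.0, 0.78, 0.625, 0.0]
force: [-0.6, 0.0, 0.5]
gripper_width: 0.0528
grasp_force: 0.0
(600, 680, 3)
```

View pics/c2.png

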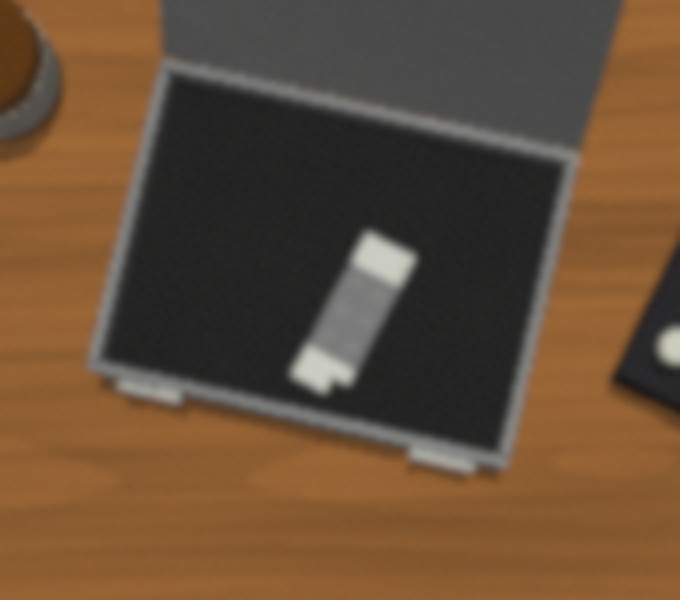

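View pics/side2.png

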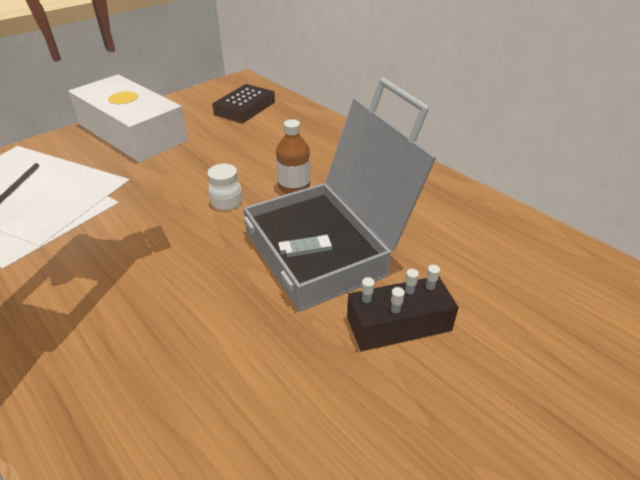

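The lid is on its stop. The slide lies with its notched end (crop about (335,390)) toward the robot, and its other end is at (390,255).

```bash
python3 - <<'E'
from h import *
t=load('top2'); g=cv2.cvtColor(t['frame'],cv2.COLOR_BGR2GRAY)
m=(g>75).astype(np.uint8); m2=np.zeros_like(m); m2[203:250,298:340]=m[203:250,298:340]
n,l,st,ce=cv2.connectedComponentsWithStats(m2); k=1+st[1:,4].argmax()
ys,xs=np.nonzero(l==k); box=cv2.boxPoints(cv2.minAreaRect(np.c_[xs,ys].astype(np.float32)))
print(st[k],box.round(1))
P=plane(t,box,.038); print(P.round(4),[np.linalg.norm(P[i]-P[i-1]).round(4) for i in range(4)],P.mean(0))
e=[P[i]-P[i-1] for i in range(4)]; L=max(e,key=np.linalg.norm); L=L*(-np.sign(L[0]))/np.linalg.norm(L)
print('label dir',L,np.degrees(np.arctan2(L[1],L[0])))
c=P.mean(0)
cw=(plane(t,[(271,166.5),(374,189),(355.5,265),(254,242)],.05)); print(cw.round(3))
cx=np.array([.975,-.2215]);print('in case',(c[:2]-[.578,.0636])@np.c_[cx,[.2215,.975]])
s=load('side2');print('side',plane(s,[(305,245.5)],.038), proj(s,[c]),proj(t,[c]))
E
```

```text
[302 207  33  42 648] [[300.6 243.7]
 [320.8 205.8]
 [335.  213.3]
 [314.8 251.3]]
[[0.5286 0.0873 0.038 ]
 [0.5991 0.0486 0.038 ]
 [0.5844 0.0223 0.038 ]
 [0.5141 0.061  0.038 ]] [np.float64(0.0301), np.float64(0.0804), np.float64(0.0302), np.float64(0.0803)] [0.5565668  0.05479509 0.038     ]
label dir [-0.87655911  0.48129422 -0.        ] 151.23003595839026
[[ 0.673  0.14   0.05 ]
 [ 0.627 -0.051  0.05 ]
 [ 0.487 -0.014  0.05 ]
 [ 0.532  0.173  0.05 ]]
in case [-0.01894708 -0.01333225]
side [[0.55400322 0.05080561 0.038     ]] [[304.54692678 243.44574448]] [[317.80288445 228.47757456]]
```

```bash
python3 - <<'E'
from h import *
M=np.c_[[-.8766,.4813,0],[.4813,.8766,0],[0,0,-1.]]
p,r,s=tool();print(rel([.5625,.050,.13]),(r.inv()*R.from_matrix(M)).as_rotvec()/(np.pi/2))
E
```

```text
[-0.55309691  0.70715679  0.58735605] [ 6.09405972e-04  9.48909985e-05 -8.21750451e-01]
```

```bash
python3 -m jog '[[[-0.1,0.12,0,0,0,-0.1,0.05],[-0.2,0.24,0,0,0,-0.2,0.05],[-0.28,0.36,0,0,0,-0.3,0.05],[-0.37,0.48,0.1,0,0,-0.4,0.05],[-0.46,0.6,0.2,0,0,-0.5,0.05],[-0.55,0.7,0.3,0,0,-0.59,0.05],[-0.55,0.7,0.4,0,0,-0.68,0.05],[-0.55,0.7,0.5,0,0,-0.76,0.05]]]'
python3 - <<'E'
from h import *
M=np.c_[[-.8766,.4813,0],[.4813,.8766,0],[0,0,-1.]]
p,r,s=tool();print(rel([.5625,.050,.10]),(r.inv()*R.from_matrix(M)).as_rotvec()/(np.pi/2),s['joint_pos'])
E
```

```text
time: 8.15
tcp_pos: [0.5613, 0.0469, 0.1535]
eef_rot: [-0.0, 0.319, 0.948, -0.0]
force: [-0.1, 0.4, -0.5]
gripper_width: 0.0461
grasp_force: 0.0
[0.0031269  0.01060775 0.17819903] [-3.38667956e-04 -2.15018382e-05 -9.31747766e-02] [ 6.24880602e-02  4.24524331e-01  1.81792631e+00 -5.19697942e-04
  8.99485655e-01 -8.59510358e-01]
```

```bash
python3 -m jog '[[[0.003,0.01,0.16,0,0,-0.07,0.05],[0.003,0.01,0.25,0,0,-0.093,0.05],[0.003,0.01,0.25,0,0,-0.093,0.05],[0.003,0.01,0.25,0,0,-0.093,0.05]]]'
python3 - <<'E'
from h import *
p,r,s=tool(); print(p,rel([.5625,.05,.032]))
s=shot('side','side3'); a=s['frame'][110:310,200:420]; cv2.imwrite('pics/c3.png',cv2.resize(a,None,fx=3,fy=3,interpolation=cv2.INTER_CUBIC))
E
```

```text
time: 8.55
tcp_pos: [0.5615, 0.0525, 0.0807]
eef_rot: [-0.0, 0.251, 0.968, -0.0]
force: [0.2, 0.4, -0.5]
gripper_width: 0.0461
grasp_force: 0.0
[0.56148811 0.05253594 0.08073421] [-0.0071311  -0.0056847   0.16244634]
```

View pics/c3.png

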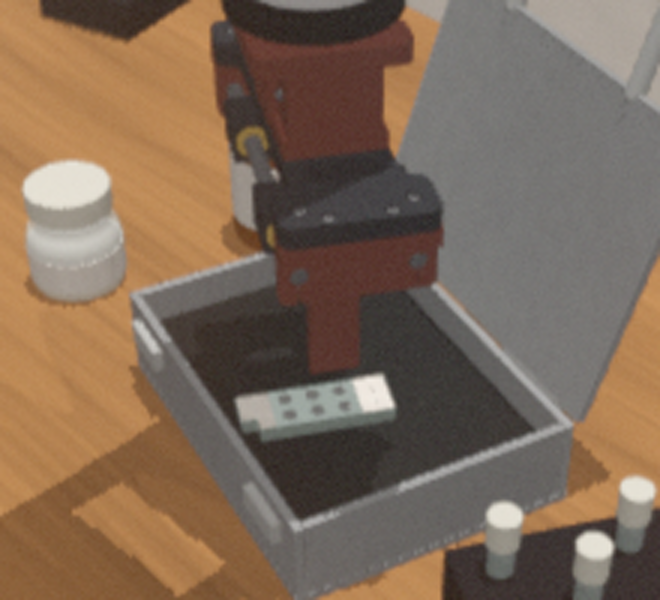

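The fingers are aligned across the slide's middle, just toward the unnotched end. The notch is at crop (250,430). I'll go down and grip.

```bash
python3 -m jog '[[[-0.005,-0.005,0.08,0,0,0,0.05],[-0.005,-0.005,0.13,0,0,0,0.05],[-0.005,-0.005,0.16,0,0,0,0.05],[-0.005,-0.005,0.16,0,0,0,0.05],[-0.005,-0.005,0.16,0,0,0,-1],[-0.005,-0.005,0.16,0,0,0,-1],[-0.005,-0.005,0.16,0,0,0,-1],[-0.005,-0.005,0.16,0,0,0,-1]]]' 12
python3 -m jog '[[[0,0,0,0,0,0,-1],[0,0,-0.05,0,0,0,-1],[0,0,-0.12,0,0,0,-1],[0,0,-0.2,0,0,0,-1],[0,0,-0.3,0,0,0,-1],[0,0,-0.4,0,0,0,-1],[0,0,-0.5,0,0,0,-1],[0,0,-0.6,0,0,0,-1]]]'
```

```text
time: 9.4
tcp_pos: [0.562, 0.0517, 0.0334]
eef_rot: [0.001, 0.249, 0.968, 0.0]
force: [-0.3, 0.2, 3.7]
gripper_width: 0.0258
grasp_force: 12.0
time: 10.2
tcp_pos: [0.5611, 0.0516, 0.2148]
eef_rot: [0.0, 0.249, 0.968, 0.0]
force: [0.5, 0.1, -0.6]
gripper_width: 0.0255
grasp_force: 12.0
```

```bash
python3 -m jog '[[[0.05,0,-0.08,0,0,0,-1],[0.1,0,-0.16,0,0,0.07,-1],[0.15,0,-0.24,0,0,0.16,-1],[0.2,0,-0.32,0,0,0.25,-1],[0.25,0,-0.4,0,0,0.34,-1],[0.25,0,-0.4,0,0,0.43,-1],[0.25,0,-0.4,0,0,0.52,-1],[0.25,0,-0.4,0,0,0.61,-1]]]'
python3 -m jog '[[[0,0,0,0,0,0.09,-1],[0,0,0,0,0,0.18,-1],[0,0,0,0,0,0.27,-1],[0,0,0,0,0,0.36,-1],[0,0,0,0,0,0.45,-1],[0,0,0,0,0,0.54,-1],[0,0,0,0,0,0.63,-1],[0,0,0,0,0,0.72,-1]]]'
python3 - <<'E'
from h import *
p,r,s=tool();print(p,s['joint_pos'],r.as_matrix().round(2))
E
```

```text
time: 11.0
tcp_pos: [0.4953, 0.0879, 0.3339]
eef_rot: [0.0, 0.67, 0.743, 0.0]
force: [-0.4, -0.5, -1.3]
gripper_width: 0.0257
grasp_force: 12.0
time: 11.8
tcp_pos: [0.4953, 0.0877, 0.3334]
eef_rot: [0.0, 0.963, 0.268, 0.0]
force: [-0.1, -0.7, -1.0]
gripper_width: 0.0256
grasp_force: 12.0
[0.49525855 0.08774962 0.33343948] [ 1.51700186e-01  1.21125575e-01  1.77470542e+00 -3.78936940e-06
  1.24566224e+00  1.17974832e+00] [[ 0.86  0.52  0.  ]
 [ 0.52 -0.86  0.  ]
 [ 0.    0.   -1.  ]]
```

```bash
python3 -m jog '[[[0,0,0,0,0,0.09,-1],[0,0,0,0,0,0.18,-1],[0,0,0,0,0,0.25,-1],[0,0,0,0,0,0.25,-1]]]'
python3 -m jog '[[[0,0,0,0,0.08,0,-1],[0,0,0,0,0.16,0,-1],[0,0,0,0,0.24,0,-1],[0,0,0,0,0.32,0,-1],[0,0,0,0,0.4,0,-1],[0,0,0,0,0.48,0,-1],[0,0,0,0,0.56,0,-1],[0,0,0,0,0.61,0,-1]]]'
python3 -m jog '[[[0,0,0,0,0.03,0,-1],[0,0,0,0,0.03,0,-1],[0,0,0,0,0.03,0,-1],[0,0,0,0,0.03,0,-1],[0,0,0,0,0.03,0,-1]]]'
python3 - <<'E'
from h import *
p,r,s=tool();print(p,s['joint_pos'],r.as_matrix().round(2))
i=shot('side','side4');u,v=proj(i,[p])[0];print(u,v)
a=i['frame']; cv2.imwrite('pics/c4.png',cv2.resize(a,(800,600),interpolation=cv2.INTER_CUBIC))
E
```

```text
time: 12.2
tcp_pos: [0.4954, 0.0878, 0.3334]
eef_rot: [0.0, 0.997, 0.077, 0.0]
force: [0.5, -0.3, 0.1]
gripper_width: 0.0259
grasp_force: 12.0
time: 13.0
tcp_pos: [0.4877, 0.0858, 0.331]
eef_rot: [-0.037, 0.904, 0.075, 0.419]
force: [0.4, -0.2, 0.2]
gripper_width: 0.0256
grasp_force: 12.0
time: 13.5
tcp_pos: [0.4922, 0.0771, 0.343]
eef_rot: [-0.045, 0.893, 0.076, 0.441]
force: [0.9, 0.2, -0.3]
gripper_width: 0.0256
grasp_force: 12.0
[0.4922136  0.07705352 0.34304536] [ 0.07698369 -0.19260856  2.35313835  0.92988397  0.10928596  0.59365383] [[ 0.6   0.18  0.78]
 [ 0.1  -0.98  0.15]
 [ 0.79 -0.01 -0.61]]
238.16133814273275 41.924490060861785
```

View pics/c4.png

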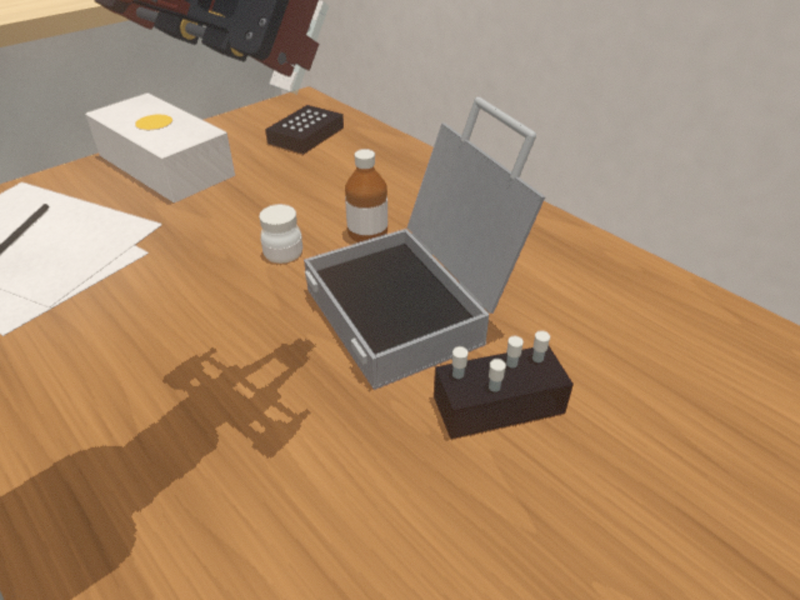

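```bash
python3 -m jog '[[[0.05,0,0.03,0,-0.03,0,-1],[0.1,0,0.05,0,-0.04,0,-1],[0.15,0,0.08,0,-0.04,0,-1],[0.2,0,0.1,0,-0.04,0,-1],[0.2,0,0.1,0,-0.04,0,-1],[0.2,0,0.1,0,-0.04,0,-1],[0.2,0,0.1,0,-0.04,0,-1],[0.2,0,0.1,0,-0.04,0,-1]]]'
python3 - <<'E'
from h import *
p,r,s=tool();print(p,s['joint_pos'],s['joint_velocities'],r.as_matrix().round(2))
i=shot('side','side5');u,v=proj(i,[p])[0].astype(int);print(u,v)
a=i['frame'][0:110,u-60:u+87]; t=shot('top','top5');u,v=proj(t,[p])[0].astype(int);print(u,v)
b=t['frame'][v-70:v+40,u-73:u+74]
cv2.imwrite('pics/c5.png',np.hstack([cv2.resize(x,(400,300),interpolation=cv2.INTER_CUBIC) for x in(a,b)]))
E
```

```text
time: 14.35
tcp_pos: [0.5509, 0.087, 0.3713]
eef_rot: [-0.043, 0.907, 0.077, 0.412]
force: [-0.7, 0.2, 0.1]
gripper_width: 0.0259
grasp_force: 12.0
[0.55086089 0.0870463  0.37131309] [ 0.09709534 -0.11926783  2.18045389  0.2958602   0.23856719  1.24275056] [ 0.00126871  0.00088104 -0.00579068  0.00029432 -0.00042019  0.00458678] [[ 0.65  0.17  0.74]
 [ 0.1  -0.98  0.14]
 [ 0.75 -0.02 -0.66]]
274 0
284 208
```

View pics/c5.png

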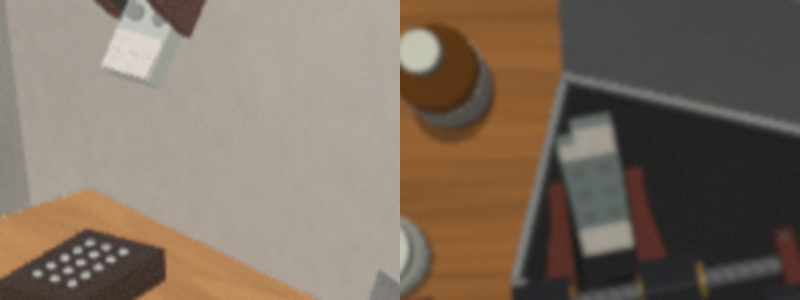

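The slide is held by its middle with the notched label end up about 48° (crop right, notch at (572,130)) and the label face up. It is steady at z of about 0.37 m, so I'll hand in.

```bash
python3 -c "
from bench import ctrl
print(ctrl.sign_off())"
```

```text
the job is handed in; nothing more can be done
None
```

I handed the job in with the lid open on its stop and the slide held still by its middle, about 37 cm above the bench, label end tipped up about 48° and label face up; the bottle, jar and rack look untouched, and the only doubt is that joint 5 briefly read 0.1093 against its 0.11 lower limit, with no failure reported.

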